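# Open the oil dispenser's safety filler cap

## Task

Open the steel oil dispenser for refilling: push its red sprung filler cap down and, keeping it down, twist it anticlockwise (seen from above) until you just feel the stop, without forcing it, since the stop is not at the same place on every dispenser. Then let the cap rise, lift it straight out and set it down gently, upright and fully home, in the blue cap stand, let go, and leave the other bottles and jars where they stand.

Things in the scene. Friction and masses are not known exactly. Their poses are not given: they have to be found in the camera images.
- cap: Red round safety cap, about 120 g, upright on the dispenser's neck. Origin: centre of the head's underside; z up its axis. Head: 58 mm diameter, from the origin to 24 mm above it. Below: rubber plug 41 mm across, 4 mm deep, then a 24 mm stem to 20.5 mm below the origin. At the start it is locked, the head's underside 6.5 mm above the neck's rim.
- cap_top (a point): Centre of the top of the cap's head, 24 mm above the cap's origin; a white pointer on the top runs from here along the cap's +x. Pushing down: the spring takes about 8 N to start and 0.8 N more per mm. The crossbar is free to turn from 4 mm down (5 to 6 is good); at 6.5 mm the head meets the rim, a hard stop.
- crossbar (a point): Centre of the steel crossbar at the stem's lower end (hidden in the neck at first), 17.5 mm below the cap's origin: 40 mm long along the cap's x, 7 mm wide, 6 mm high. Its ends hook under the catch in the neck.
- catch_mid (a point): Centre of the catch hidden in the neck, 192 mm above the table. Held down, the cap turns anticlockwise from above (never clockwise) to a hidden stop 44 to 80 degrees on, different each time. Only in the last 4 degrees before the stop is it free: there the spring lifts it 4 mm and it draws straight up; elsewhere the catch holds it. The cap may not bear on the dispenser with over 75 N.
- stop_ring (a joint): How far (rad) the stop inside the neck has been wrenched anticlockwise from its proper place: 0 at the start, wherever the stop stands. It withstands a twist of 0.5 N m; a harder twist drags it round, and it is spoilt past 0.04 rad. A light 0.25 to 0.4 N m is enough to feel the stop; the free turn takes under 0.15 N m.
- tank: Fixed steel oil dispenser: upright cylinder 150 mm in diameter, flat lid 170 mm above the table, tap towards its -x reaching 110 mm from the axis. Origin at the centre of its underside, on the table, z up. On the lid's centre stands the filler neck, a steel tube 52 mm outside, 44 mm inside, 34 mm tall, in which the cap sits.
- neck_top (a point): Centre of the rim of the dispenser's filler neck, 204 mm above the table; z up.
- stand: Fixed cap stand: grey disc 90 mm in diameter and 6 mm thick with an upright blue tube, 54 mm outside, 46 mm inside, rim 40 mm above the table. Origin at the centre of its underside, on the table. The cap's stem and crossbar go into the tube at any yaw and the head's underside rests on the rim.
- stand_top (a point): Centre of the rim of the cap stand's tube, 40 mm above the table; z up.
- soy: Bystander, loose: black soy-sauce bottle, 66 mm wide, 220 mm tall, red cap. Origin at the centre of its underside. To be left alone.
- vinegar: Bystander, loose: amber vinegar bottle, 62 mm wide, 210 mm tall, yellow cap. Origin at the centre of its underside. To be left alone.
- oil: Bystander, loose: green glass bottle, 68 mm wide, 230 mm tall. Origin at the centre of its underside. To be left alone.
- tin: Bystander, loose: red-labelled food tin, 74 mm wide, 100 mm tall. Origin at the centre of its underside. To be left alone.
- spice: Bystander, loose: small spice jar with a green lid, 44 mm wide, 85 mm tall. Origin at the centre of its underside. To be left alone.
- pickle: Bystander, loose: clear jar with a red lid, 84 mm wide, 130 mm tall. Origin at the centre of its underside. To be left alone.
- beaker: Bystander, loose: white plastic mug, 76 mm wide, 75 mm tall, handle at its +y. Origin at the centre of its underside. To be left alone.
Things that resemble listed ones, but are neither listed nor needed, are in the scene too. Several things have the shape of the stand; the one meant has the colours described above.

How it is judged (in metres and radians):
On the way:
1. the cap has come out of the dispenser's neck: it is more than 30 mm above its locked place (z of cap in the frame of tank above 0.2405 m), for 0.1 s.
At the end, for the whole second after the job is handed in: The cap sits in the cap stand, released and at rest: its axis within 6 mm of the stand's, the head's underside within 3 mm of the rim, upright within 0.08 rad, speed below 0.02 m/s (horizontal distance between cap and stand_top below 0.006 m and z of cap in the frame of stand_top between -0.003 and 0.003 m and angle between cap's own z axis and vertical below 0.08 rad and linear speed of cap below 0.02 m/s); the robot touches nothing.
It fails at once if the cap is forced: it bears on the dispenser (catch, stop, rim) with more than 75 N (contact force between cap and tank above 75 N).
It fails at once if the stop is wrenched round by more than 0.04 rad by twisting on against it (value of joint stop_ring above 0.04 rad).
It fails at once if the cap is rammed into the stand: more than 80 N between them (contact force between cap and stand above 80 N).
It fails at once if the cap is dropped into the stand: over it and let go, it falls faster than 0.45 m/s (a drop of about 10 mm) (horizontal distance between cap and stand_top below 0.03 m and contact force between the fingers and cap below 0.5 N and linear speed of cap above 0.45 m/s).
It fails at once if a bottle, jar, tin or mug is shifted by more than 30 mm or tipped by more than 0.3 rad (distance of any of soy, vinegar, oil, tin, spice, pickle, beaker from where it was at the start of the episode above 0.03 m or angle between any of soy, vinegar, oil, tin, spice, pickle, beaker's own z axis and vertical above 0.3 rad).
It also fails if it takes over 67 s, if anything falls off the work surface, if the arm or the gripper's body presses on something with over 40 N, if the wrist force passes 120 N, or if a joint passes its speed limit or range.

## Robot

A 6-joint arm with a two-finger parallel gripper is mounted at the origin on the work surface. World frame = base frame: x ahead of the robot, y to its left, z up, the work surface at z = 0. Lengths are in m, angles in degrees, forces in N, time in s.
With the tool pointing down it reaches from about 0.4 to 0.825 m from the base axis. Payload 7 kg.
Tool frame: the origin (TCP) lies at the very end of the fingers, on their centre line; the grasp point (between the pads) lies 19 mm behind it; z points along the fingers, y is the direction in which the jaws open and shut (so a half turn about z gives the same grasp; the last joint's range is limited). The gripper opens to 88 mm and grips with 3 to 60 N. Pads are 19 mm wide; open, the fingers measure 130 mm over their backs; the gripper's body (78 mm by 193 mm) begins 47 mm behind the grasp point.
Start: joints at [-49.441, 20.546, 0.682, 0, -70.136, -16.507], TCP at [0.275, -0.616, 0.227] pointing down, gripper open.
Joint ranges: [-176.03, 176.03], [-82.01, 121.73], [-58.28, 71.71], [-173.87, 95.51], [-174.79, -0.11], [-173.66, 173.66]. Speed limits (degrees/s): [136.94, 136.94, 172.46, 180, 180, 180].

## Interface

Orientations are given as [roll, pitch, yaw] about the fixed x, y, z axes, in that order (R = Rz(yaw) Ry(pitch) Rx(roll)).
In Python, from plant import telemetry, snapshot, calibration, workorder gives the robot as it stands. The module is installed in compiled form; this text tells all that it offers.
- The arm moves only by the tool step_arm, never from a script. Its argument "plan" is text: rows parted by semicolons, each of 7 numbers parted by spaces: the finger opening in cm, from 0 to 8.76, then the shift along the tool's x, y, z in cm, then the turn, a rotation vector about the tool's x, y, z in degrees. A call has 1 to 12 rows; each row shifts and turns the commanded pose from where the row before left it, along the tool's axes as they then stand; what a row does not reach is not made up. A row lasts 1/12 s, in which the tool goes at most 41.7 mm and 7.16 degrees, less where a joint would pass 70% of its speed; a pose out of reach is approached as far as the arm can. A call with a gripper value outside its range is refused whole. The fingers move at their own pace and stop on an object; the grip force is fixed at half the most. Time passes only in rows, so rows that do not move let the fingers close. It gives the time, the measured TCP pose, the force and the opening at its end, in the units of the state.
- telemetry.get_obs(): the state, without advancing time (a new reading comes with each control period).
- snapshot(name): name is "side" or "top" or "wrist"; returns the picture (400x640x3 uint8, blue, green, red); there is no depth.
- calibration(name): a dict with "K" (3x3 intrinsics, pixels), "camera_from_world" (4x4, takes a point from world to camera coordinates). Camera axes: x right, y up, looking along -z (the intrinsics and any distortion apply to the point x, -y, -z); pixel columns grow to the right and rows downward; lengths in m; the calibration is good to about 2 mm. A picture is of the moment at which its call begins: read the wrist's pose just before it. calibration takes no time and is no camera call; for the wrist camera it gives the pose at the moment of the call.
- workorder.close_job(): hands the job in, once; it reports no verdict.
The state is a dict: "clock": time; "joint_pos": joint angles; "qvel": joint speeds; "tau": joint torques, N m; "tool_pos": TCP position; "orientation": TCP orientation; "force": force on the tool from outside, world axes, zero at the start; "moment": the same for the moment, N m; "opening": finger opening in m.
Only numpy, scipy, OpenCV 4.12 (cv2) and the standard library are available. Lean on these libraries where they do the work, as an engineer would, in place of code of your own. Each camera call takes 0.05 s, during which the arm holds its last target.

## Working session

There is one attempt and no reset: what is moved stays moved. The work goes in short steps, Python scripts to look and compute and a tool call to move; the robot and the scene stay as the last step left them, time stands still between calls to the robot, and variables do not carry over. Pictures are saved under pics/ and viewed, and the job is handed in when it is done.

Besides the shell and the picture viewer there is one more tool, called after ">>>" as name(argument=value, ...), one argument or row to a line, values as JSON. step_arm: Moves the arm, as the interface text tells. Its arguments: {"type":"object","properties":{"plan":{"type":"string"}},"required":["plan"]}

```bash
mkdir -p pics; ls; python3 - <<'E'
from plant import telemetry, snapshot, calibration
import cv2
o=telemetry.get_obs(); print(o)
for n in ("side","top","wrist"):
    c=calibration(n); print(n,c)
    cv2.imwrite(f"pics/{n}0.png",snapshot(n))
E
```

```text
pics
{'clock': 0.0, 'joint_pos': array([-4.94388753e+01,  2.05908273e+01,  6.34299641e-01, -2.00865314e-02,
       -7.01344760e+01, -1.65080416e+01]), 'qvel': array([ 0.0484879 , -0.04035888,  0.00043779,  0.05294843,  0.00713164,
       -0.03619351]), 'tau': array([ 3.24252669e-04, -5.82723498e+01,  2.93041545e+01,  6.99675098e+00,
        6.74502837e-03, -2.27330665e-04]), 'tool_pos': array([ 0.27491469, -0.615957  ,  0.22563363]), 'orientation': array([ 1.79907382e+02, -7.75687015e-03, -1.55953751e+02]), 'force': array([-0.45796344, -0.01848213,  0.10504977]), 'moment': array([-0.03321056, -0.01280511, -0.05337503]), 'opening': 0.08766876594033197}
side {'K': array([[413.130927  ,   0.        , 316.85498212],
       [  0.        , 413.130927  , 198.64263341],
       [  0.        ,   0.        ,   1.        ]]), 'camera_from_world': array([[-0.98885245, -0.14822991,  0.01409669,  0.54794336],
       [ 0.12309241, -0.76052926,  0.63752921, -0.18841308],
       [-0.08377996,  0.63215752,  0.77029721, -1.06536046],
       [ 0.        ,  0.        ,  0.        ,  1.        ]])}
top {'K
[... 158 characters left out ...]
'camera_from_world': array([[-0.01460095, -0.99973186, -0.01797251,  0.00701045],
       [ 0.99181158, -0.0167613 ,  0.12660512, -0.58646132],
       [-0.12687241, -0.01597679,  0.99179037, -1.16850105],
       [ 0.        ,  0.        ,  0.        ,  1.        ]])}
wrist {'K': array([[282.78357348,   0.        , 325.46614157],
       [  0.        , 282.78357348, 192.627434  ],
       [  0.        ,   0.        ,   1.        ]]), 'camera_from_world': array([[-0.40694324,  0.91345165,  0.0018114 ,  0.67288245],
       [-0.88306638, -0.39289781, -0.256564  ,  0.03301372],
       [-0.23364711, -0.10600657,  0.96652555, -0.38916293],
       [ 0.        ,  0.        ,  0.        ,  1.        ]])}
```

View pics/side0.png

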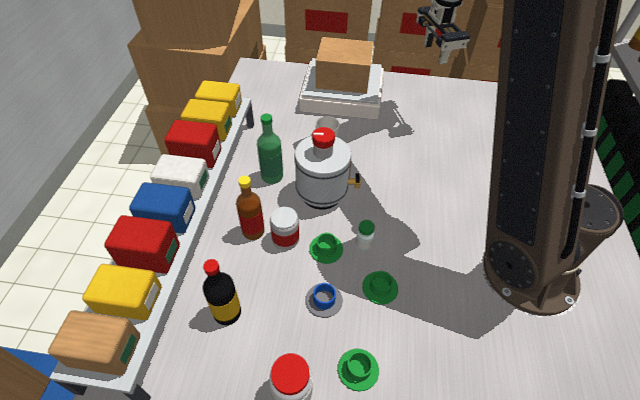

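View pics/top0.png

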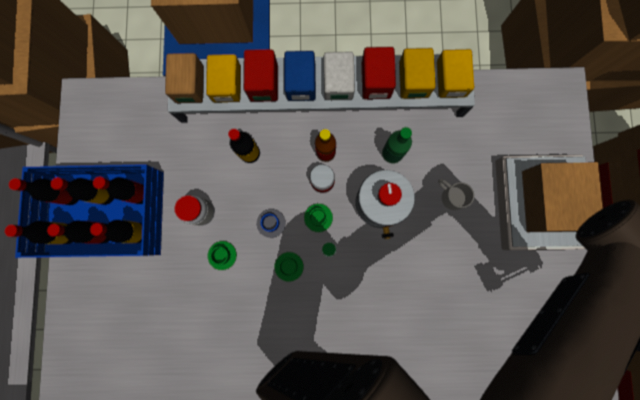

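View pics/wrist0.png

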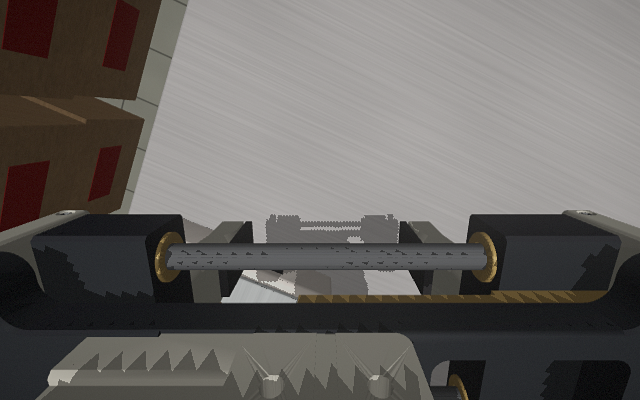

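Candidates for the cap are the red knob on the steel cylinder at top (389,195) / side (324,137), the pickle lid at top (189,208) and the soy cap at top (234,134). The knob on the steel cylinder is the one described. Candidates for the stand are the blue tube on the grey disc at top (271,222) / side (324,295), and the green look-alikes at top (319,217), (222,254) and (289,266). The blue and grey one matches.

```bash
cat > h.py <<'E'
import numpy as np, cv2
from plant import telemetry, snapshot, calibration
def ray(name,uv,c=None):
    c=c or calibration(name);K=c["K"];T=c["camera_from_world"];R=T[:3,:3];t=T[:3,3]
    v=np.linalg.inv(K)@np.array([uv[0],uv[1],1.]);v=np.array([v[0],-v[1],-v[2]])
    return -R.T@t, R.T@v
def onplane(name,uv,z,c=None):
    o,d=ray(name,uv,c);return o+d*(z-o[2])/d[2]
def proj(name,p,c=None):
    c=c or calibration(name);T=c["camera_from_world"];q=T[:3,:3]@np.array(p)+T[:3,3]
    w=c["K"]@np.array([q[0],-q[1],-q[2]]);return w[:2]/w[2]
def tri(a,b):
    (o1,d1),(o2,d2)=a,b
    A=np.stack([d1,-d2],1);s=np.linalg.lstsq(A,o2-o1,rcond=None)[0]
    p,q=o1+d1*s[0],o2+d2*s[1];return (p+q)/2,np.linalg.norm(p-q)
E
python3 - <<'E'
from h import *
im={n:cv2.imread(f"pics/{n}0.png") for n in("top","side")}
boxes={"top":{"cap":(389,195,25),"stand":(271,222,25)},"side":{"cap":(324,137,25),"stand":(324,297,25)}}
for n in im:
  hsv=cv2.cvtColor(im[n],cv2.COLOR_BGR2HSV)
  for k,(u,v,r) in boxes[n].items():
    h,s,V=cv2.split(hsv)
    m=((h<8)|(h>172)) if k=="cap" else ((h>100)&(h<130))
    m=(m&(s>120)&(V>50)).astype(np.uint8)
    z=np.zeros_like(m);z[v-r:v+r,u-r:u+r]=m[v-r:v+r,u-r:u+r]
    cs,_=cv2.findContours(z,cv2.RETR_EXTERNAL,cv2.CHAIN_APPROX_NONE);c=max(cs,key=cv2.contourArea)
    hu=cv2.convexHull(c);e=cv2.fitEllipse(c);x=cv2.boundingRect(c)
    zz=.2345 if k=="cap" else .04
    print(n,k,e,x,onplane(n,e[0],zz), onplane(n,e[0],zz-.012))
    # white pointer
    if k=="cap":
      w=((s<70)&(V>170)).astype(np.uint8);f=cv2.fillPoly(np.zeros_like(w),[hu],1);w&=f
      p=np.argwhere(w)[:,::-1];print("white",len(p),p.mean(0),p.min(0),p.max(0))
ims=[]
for n,(u,v) in (("top",(389,195)),("side",(324,137)),("top",(271,222)),("side",(324,297))):
  ims.append(cv2.resize(im[n][v-25:v+25,u-25:u+25],(390,290),interpolation=cv2.INTER_CUBIC))
cv2.imwrite("pics/crop0.png",np.vstack([np.hstack(ims[:2]),np.hstack(ims[2:])]))
E
```

```text
top cap ((389.38873291015625, 194.41343688964844), (21.02294921875, 22.522235870361328), 92.38948822021484) (378, 183, 24, 23) [ 0.5649302  -0.17369111  0.2345    ] [ 0.56650916 -0.17551975  0.2225    ]
white 9 [389.44444444 188.11111111] [389 185] [390 191]
top stand ((269.2124328613281, 222.06039428710938), (17.754648208618164, 18.215843200683594), 143.2660675048828) (260, 213, 19, 19) [0.51301443 0.15901711 0.04      ] [0.51381394 0.16083234 0.028     ]
side cap ((323.5628356933594, 137.65029907226562), (20.67426300048828, 22.03559684753418), 65.2839584350586) (312, 127, 23, 22) [ 0.56453938 -0.16040231  0.2345    ] [ 0.5660643  -0.17366095  0.2225    ]
white 15 [318.73333333 133.33333333] [314 133] [323 134]
side stand ((323.9101257324219, 295.64691162109375), (22.154325485229492, 26.277494430541992), 4.186408996582031) (313, 283, 23, 27) [0.51265881 0.16853545 0.04      ] [0.51315448 0.16258452 0.028     ]
```

View pics/crop0.png

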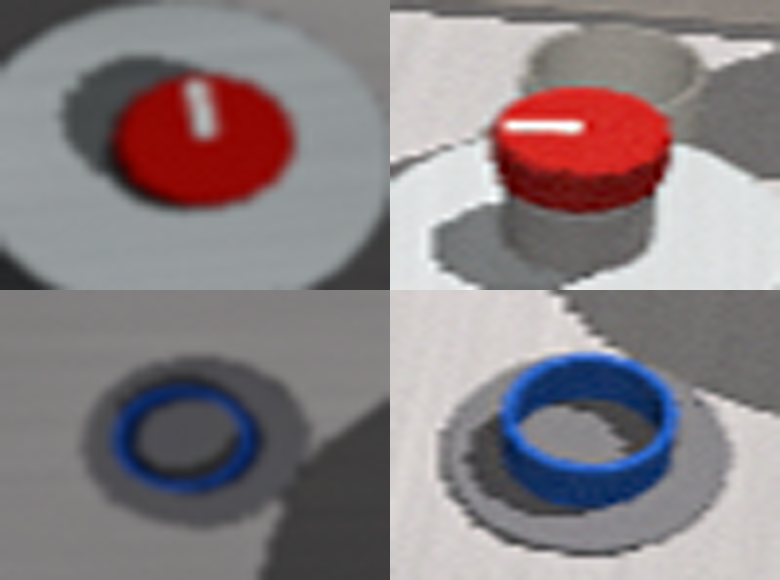

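The crop shows a red cap with a white pointer on the steel dispenser and a blue tube on a grey disc, which confirms both choices. Next I'll work out the bystander positions and the wrist camera offset.

```bash
python3 - <<'E'
from h import *
from scipy.spatial.transform import Rotation as Ro
o=telemetry.get_obs();R=Ro.from_euler('xyz',o["orientation"],degrees=True).as_matrix()
c=calibration("wrist");T=c["camera_from_world"]
print("cam in tool",R.T@(-T[:3,:3].T@T[:3,3]-o["tool_pos"]),"fwd",R.T@(-T[2,:3]),"right",R.T@T[0,:3])
for n,uv,z in (("pickle",(189,208),.13),("tin",(322,177),.1),("vinegar",(325,135),.21),("soy",(234,134),.22),("oil",(405,132),.23),("spice",(329,248),.085),("mug",(457,195),.075)):
  print(n,onplane("top",uv,z).round(3))
E
```

```text
cam in tool [ 0.06835579  0.00124703 -0.15763624] fwd [-2.56714033e-01  1.67008314e-04  9.66487391e-01] right [-5.58127448e-04  9.99999793e-01 -3.21046534e-04]
pickle [0.55 0.37 0.13]
tin [ 0.637 -0.002  0.1  ]
vinegar [ 0.729 -0.014  0.21 ]
soy [0.734 0.225 0.22 ]
oil [ 0.727 -0.22   0.23 ]
spice [ 0.433 -0.019  0.085]
mug [ 0.581 -0.394  0.075]
```

>>> step_arm(
  plan="8.7 -1.85 1.2 -0.6 0 0 0;8.7 -1.85 1.2 -0.6 0 0 0;8.7 -1.85 1.2 -0.6 0 0 0;8.7 -1.85 1.2 -0.6 0 0 0;8.7 -1.85 1.2 -0.6 0 0 0;8.7 -1.85 1.2 -0.6 0 0 0;8.7 -1.85 1.2 -0.6 0 0 0;8.7 -1.85 1.2 -0.6 0 0 0;8.7 -1.85 1.2 -0.6 0 0 0;8.7 -1.85 1.2 -0.6 0 0 0;8.7 -1.85 1.2 -0.6 0 0 0;8.7 -1.85 1.2 -0.6 0 0 0",
)

```text
clock: 1.15
tool_pos: [0.4194, -0.3933, 0.2986]
orientation: [180.0, -0.0, -156.0]
force: [-0.5, 0.0, 0.9]
opening: 0.0866
```

>>> step_arm(
  plan="8.7 -1.85 1.2 0 0 0 0;8.7 -1.85 1.2 0 0 0 0;8.7 -1.85 1.2 0 0 0 0;8.7 -1.85 1.2 0 0 0 0;8.7 -1.85 1.2 0 0 0 0;8.7 -1.85 1.2 0 0 0 0;8.7 -1.85 1.2 0 0 0 0;8.7 -1.85 1.2 0 0 0 0;8.7 -1.85 1.2 0 0 0 0;8.7 -1.85 1.2 0 0 0 0;8.7 -1.85 1.2 0 0 0 0;8.7 -1.85 1.2 0 0 0 0",
)

```text
clock: 2.15
tool_pos: [0.5635, -0.1714, 0.2984]
orientation: [180.0, -0.0, -155.9]
force: [0.4, 0.0, 0.0]
opening: 0.0869
```

>>> step_arm(
  plan="8.7 0 0 0 0 0 0;8.7 0 0 0 0 0 0;8.7 0 0 0 0 0 0",
)

```text
clock: 2.4
tool_pos: [0.5629, -0.1725, 0.2983]
orientation: [180.0, -0.0, -155.9]
force: [0.3, -0.4, 0.3]
opening: 0.0869
```

```bash
python3 - <<'E'
from h import *
o=telemetry.get_obs();print(o["joint_pos"],o["force"],o["moment"])
c=calibration("wrist");np.savez("w1.npz",**c);cv2.imwrite("pics/wrist1.png",snapshot("wrist"))
E
```

```text
[ 1.97674462e+00  1.03009591e+01 -3.97851263e+00 -1.41029291e-03
 -7.57583524e+01 -6.79038528e+01] [ 0.31418116 -0.37842627  0.31377905] [-0.02022459  0.03612927 -0.02334783]
```

View pics/wrist1.png

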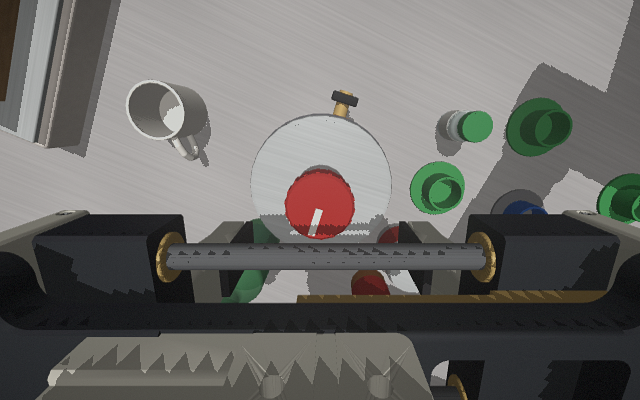

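The wrist picture shows the cap at about (320,204) with the pointer running towards the bottom. The blue stand is at the right edge, around (520,208), partly hidden. Now I'll measure the cap precisely.

```bash
python3 - <<'E'
from h import *
from scipy.spatial.transform import Rotation as Ro
im=cv2.imread("pics/wrist1.png");c=dict(np.load("w1.npz"))
h,s,V=cv2.split(cv2.cvtColor(im,cv2.COLOR_BGR2HSV))
m=(((h<8)|(h>172))&(s>130)&(V>60)).astype(np.uint8)
z=np.zeros_like(m);z[160:245,275:365]=m[160:245,275:365]
cs,_=cv2.findContours(z,cv2.RETR_EXTERNAL,cv2.CHAIN_APPROX_NONE);cc=max(cs,key=cv2.contourArea)
e=cv2.fitEllipse(cc);print(e,cv2.boundingRect(cc))
pts=np.array([onplane("wrist",p[0],.2345,c)[:2] for p in cc]);
(a,b),r=cv2.minEnclosingCircle(pts.astype(np.float32));print("enc",a,b,r)
A=np.c_[2*pts,np.ones(len(pts))];x=np.linalg.lstsq(A,(pts**2).sum(1),rcond=None)[0]
print("lsq",x[:2],np.sqrt(x[2]+x[0]**2+x[1]**2))
o=telemetry.get_obs();R=Ro.from_euler('xyz',o["orientation"],degrees=True).as_matrix()
for p in ([a,b,.2035],[x[0],x[1],.2035]): print(R.T@(np.array(p)-o["tool_pos"])*100)
E
```

```text
((319.28790283203125, 204.44593811035156), (67.9952621459961, 68.4760971069336), 131.74342346191406) (284, 169, 71, 71)
enc 0.5654265880584717 -0.17567820847034454 0.0301140658557415
lsq [ 0.56559395 -0.17535612] 0.028631305371082775
[-0.13032303 -0.37283209  9.49412961]
[-0.15872821 -0.35023516  9.49412204]
```

>>> step_arm(
  plan="8.7 -0.15 -0.35 0 0 0 0;8.7 0 0 1 0 0 0;8.7 0 0 1 0 0 0;8.7 0 0 1 0 0 0;8.7 0 0 1 0 0 0;8.7 0 0 1 0 0 0;8.7 0 0 1 0 0 0;8.7 0 0 0 0 0 0;8.7 0 0 0 0 0 0",
)

```text
clock: 3.2
tool_pos: [0.5656, -0.175, 0.2378]
orientation: [180.0, -0.1, -155.9]
force: [0.0, 0.8, 1.2]
opening: 0.0868
```

```bash
python3 - <<'E'
from h import *
o=telemetry.get_obs();print(o["joint_pos"],o["force"],o["moment"])
cv2.imwrite("pics/wrist2.png",snapshot("wrist"));a=snapshot("side");cv2.imwrite("pics/side2.png",cv2.resize(a[70:200,240:420],(720,520)))
E
```

```text
[ 1.71315900e+00  1.24416168e+01 -9.13333722e+00  5.89823439e-03
 -6.85138745e+01 -6.76550215e+01] [0.03659276 0.78578354 1.16712057] [-0.05977541 -0.04441349  0.01936085]
```

View pics/wrist2.png

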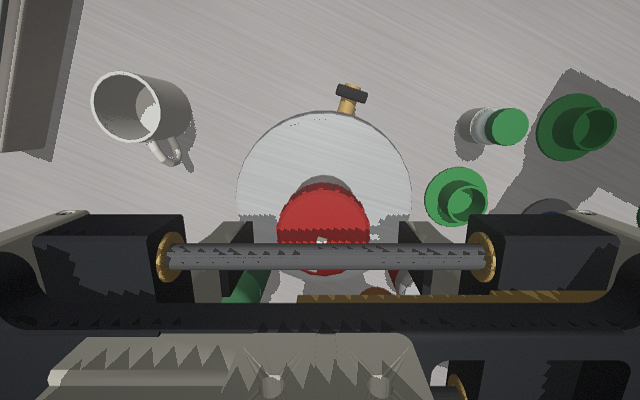

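View pics/side2.png

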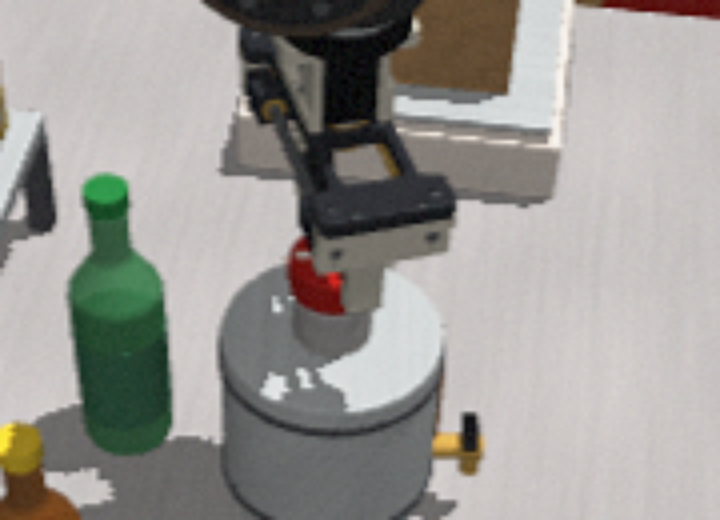

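In the wrist view the cap is at (323,230), centred between the fingers at columns ~240 and ~410. The side view agrees, so I'll go down the rest of the way and close.

>>> step_arm(
  plan="8.7 0 0 0.7 0 0 0;8.7 0 0 0.7 0 0 0;8.7 0 0 0.7 0 0 0;8.7 0 0 0.7 0 0 0;8.7 0 0 0.6 0 0 0;8.7 0 0 0 0 0 0;8.7 0 0 0 0 0 0",
)

```text
clock: 3.88
tool_pos: [0.5657, -0.175, 0.204]
orientation: [180.0, -0.1, -155.9]
force: [-0.1, -0.3, -0.3]
opening: 0.0868
```

>>> step_arm(
  plan="6.5 0 0 0 0 0 0;6.5 0 0 0 0 0 0;6.5 0 0 0 0 0 0;6.5 0 0 0 0 0 0;6.0 0 0 0 0 0 0;5.7 0 0 0 0 0 0;5.5 0 0 0 0 0 0;5.0 0 0 0 0 0 0;5.0 0 0 0 0 0 0;5.0 0 0 0 0 0 0;5.0 0 0 0 0 0 0",
)

```text
clock: 4.8
tool_pos: [0.5666, -0.1757, 0.2052]
orientation: [-179.9, 0.0, -155.9]
force: [1.6, -5.1, 2.1]
opening: 0.057
```

```bash
cat > s.py <<'E'
from plant import telemetry
import numpy as np
np.set_printoptions(precision=4,suppress=True)
o=telemetry.get_obs()
for k in("clock","tool_pos","orientation","joint_pos","force","moment","opening"):print(k,np.array(o[k]))
E
python3 s.py
```

```text
clock 4.8
tool_pos [ 0.5666 -0.1757  0.2052]
orientation [-179.9102    0.0488 -155.9473]
joint_pos [  1.6786  13.6969 -11.8981   0.0715 -64.3257 -67.6569]
force [ 1.6146 -5.137   2.0779]
moment [-1.8902 -0.6784 -0.059 ]
opening 0.05699178811677428
```

>>> step_arm(
  plan="5 0 -0.1 0 0 0 0;5 0 0 0 0 0 0;5 0 0 0 0 0 0",
)

```text
clock: 5.05
tool_pos: [0.5666, -0.1759, 0.2051]
orientation: [-180.0, 0.0, -155.9]
force: [-0.5, 0.4, 5.4]
opening: 0.0565
```

```bash
python3 s.py
```

```text
clock 5.05
tool_pos [ 0.5666 -0.1759  0.2051]
orientation [-179.9863    0.0437 -155.9397]
joint_pos [  1.6173  13.7384 -11.8168  -0.0045 -64.3992 -67.555 ]
force [-0.4817  0.416   5.3794]
moment [-0.24    0.0571 -0.0238]
opening 0.056517465508234596
```

>>> step_arm(
  plan="5 0 0 0.1 0 0 0;5 0 0 0.1 0 0 0;5 0 0 0.1 0 0 0;5 0 0 0.1 0 0 0;5 0 0 0 0 0 0;5 0 0 0 0 0 0",
)

```text
clock: 5.55
tool_pos: [0.5667, -0.1758, 0.2017]
orientation: [-180.0, 0.1, -155.9]
force: [-1.5, -0.3, 9.5]
opening: 0.0568
```

```bash
python3 s.py
```

```text
clock 5.55
tool_pos [ 0.5667 -0.1758  0.2017]
orientation [-179.9617    0.064  -155.9219]
joint_pos [  1.6287  13.8707 -12.1162   0.0122 -63.9394 -67.556 ]
force [-1.5119 -0.3028  9.5352]
moment [0.1655 0.6077 0.0666]
opening 0.05682771046059981
```

>>> step_arm(
  plan="5 0 0 0.1 0 0 0;5 0 0 0.1 0 0 0;5 0 0 0.05 0 0 0;5 0 0 0 0 0 0;5 0 0 0 0 0 0",
)

```text
clock: 5.97
tool_pos: [0.5667, -0.1758, 0.1996]
orientation: [-180.0, 0.1, -155.9]
force: [-2.9, 0.2, 11.4]
opening: 0.0567
```

```bash
python3 s.py;python3 - <<'E'
from h import *
a=snapshot("side");cv2.imwrite("pics/side3.png",cv2.resize(a[70:200,240:420],(720,520)))
E
```

```text
clock 5.9667
tool_pos [ 0.5667 -0.1758  0.1996]
orientation [-179.9529    0.072  -155.9203]
joint_pos [  1.6309  13.9575 -12.2998   0.0179 -63.6582 -67.5592]
force [-2.9028  0.1828 11.3763]
moment [ 0.3572  0.8945 -0.0311]
opening 0.056691540007742854
```

View pics/side3.png

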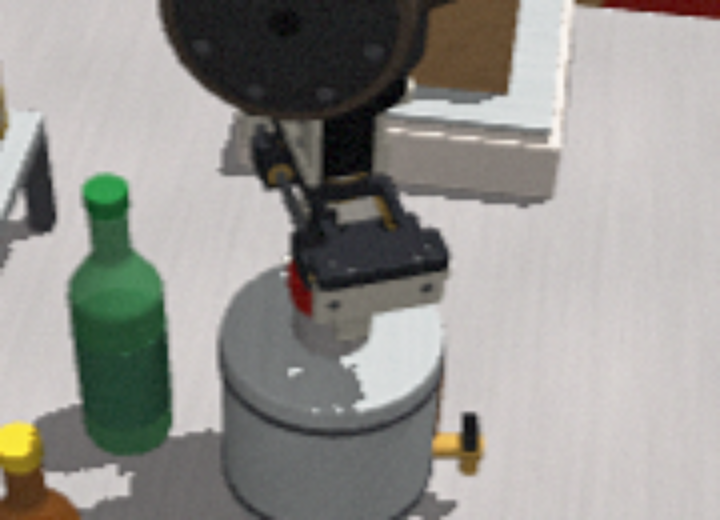

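>>> step_arm(
  plan="5 0 0 0.1 0 0 0;5 0 0 0.05 0 0 0;5 0 0 0 0 0 0;5 0 0 0 0 0 0",
)

```text
clock: 6.35
tool_pos: [0.5668, -0.1759, 0.1991]
orientation: [-179.9, 0.1, -155.9]
force: [-5.0, 1.8, 18.0]
opening: 0.0569
```

```bash
python3 s.py
```

```text
clock 6.35
tool_pos [ 0.5668 -0.1759  0.1991]
orientation [-179.9232    0.1074 -155.9057]
joint_pos [  1.6384  13.9567 -12.3731   0.0335 -63.5416 -67.559 ]
force [-5.0074  1.822  17.9658]
moment [ 0.9595  1.7727 -0.005 ]
opening 0.056903060410564116
```

>>> step_arm(
  plan="5 0 0 -0.1 0 0 0;5 0 0 -0.08 0 0 0;5 0 0 0 0 0 0;5 0 0 0 0 0 0",
)

```text
clock: 6.68
tool_pos: [0.5667, -0.1759, 0.1999]
orientation: [-179.9, 0.1, -155.9]
force: [-1.7, 0.6, 9.9]
opening: 0.0569
```

```bash
python3 s.py
```

```text
clock 6.6833
tool_pos [ 0.5667 -0.1759  0.1999]
orientation [-179.9486    0.0815 -155.9182]
joint_pos [  1.6283  13.9375 -12.2772   0.0182 -63.6903 -67.5546]
force [-1.7013  0.6108  9.9118]
moment [ 0.313   0.8301 -0.0331]
opening 0.05693702171584948
```

>>> step_arm(
  plan="5 0 0 0 0 0 -2;5 0 0 0 0 0 -2;5 0 0 0 0 0 -2;5 0 0 0 0 0 -2;5 0 0 0 0 0 0;5 0 0 0 0 0 0",
)

```text
clock: 7.18
tool_pos: [0.5672, -0.1759, 0.2]
orientation: [-179.9, 0.1, -147.9]
force: [-1.7, -0.0, 11.5]
opening: 0.057
```

```bash
python3 s.py
```

```text
clock 7.1833
tool_pos [ 0.5672 -0.1759  0.2   ]
orientation [-179.9002    0.1135 -147.8997]
joint_pos [  1.6303  13.9475 -12.2515   0.0318 -63.6526 -59.5441]
force [-1.6641 -0.0197 11.4637]
moment [ 0.1479  0.3518 -0.0014]
opening 0.05699225218978866
```

>>> step_arm(
  plan="5 0 0 0 0 0 -2;5 0 0 0 0 0 -2;5 0 0 0 0 0 -2;5 0 0 0 0 0 -2;5 0 0 0 0 0 -2;5 0 0 0 0 0 -2;5 0 0 0 0 0 -2;5 0 0 0 0 0 -2;5 0 0 0 0 0 0;5 0 0 0 0 0 0",
)

```text
clock: 8.02
tool_pos: [0.5676, -0.1759, 0.2002]
orientation: [-179.8, 0.1, -131.9]
force: [-0.9, 0.6, 11.5]
opening: 0.0568
```

```bash
python3 s.py
```

```text
clock 8.0167
tool_pos [ 0.5676 -0.1759  0.2002]
orientation [-179.8431    0.1069 -131.8961]
joint_pos [  1.6335  13.9454 -12.234    0.0341 -63.6331 -43.5448]
force [-0.9371  0.5532 11.4514]
moment [0.1939 0.1377 0.0477]
opening 0.05677923922708698
```

>>> step_arm(
  plan="5 0 0 0 0 0 -2;5 0 0 0 0 0 -2;5 0 0 0 0 0 -2;5 0 0 0 0 0 -2;5 0 0 0 0 0 -2;5 0 0 0 0 0 -2;5 0 0 0 0 0 -2;5 0 0 0 0 0 -2;5 0 0 0 0 0 0;5 0 0 0 0 0 0",
)

```text
clock: 8.85
tool_pos: [0.5676, -0.1759, 0.2002]
orientation: [-179.8, 0.1, -115.9]
force: [0.6, 0.6, 11.5]
opening: 0.0563
```

```bash
python3 s.py;python3 - <<'E'
from h import *
a=snapshot("wrist");cv2.imwrite("pics/wrist4.png",a)
b=snapshot("side");cv2.imwrite("pics/side4.png",cv2.resize(b[70:200,240:420],(720,520)))
E
```

```text
clock 8.85
tool_pos [ 0.5676 -0.1759  0.2002]
orientation [-179.8226    0.0595 -115.8946]
joint_pos [  1.6362  13.9473 -12.2352   0.0326 -63.6326 -27.5453]
force [ 0.5709  0.6349 11.4595]
moment [0.2205 0.1671 0.052 ]
opening 0.05632515643975709
```

View pics/wrist4.png

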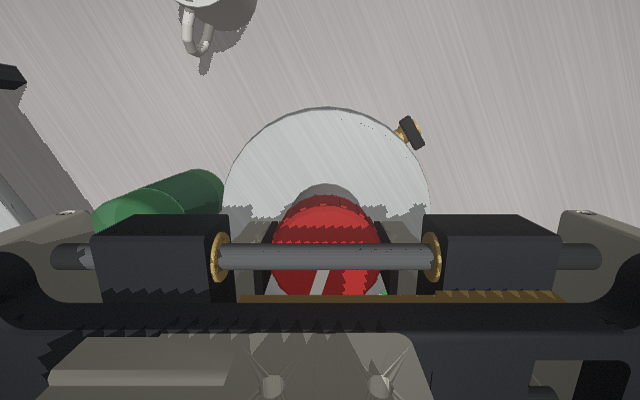

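View pics/side4.png

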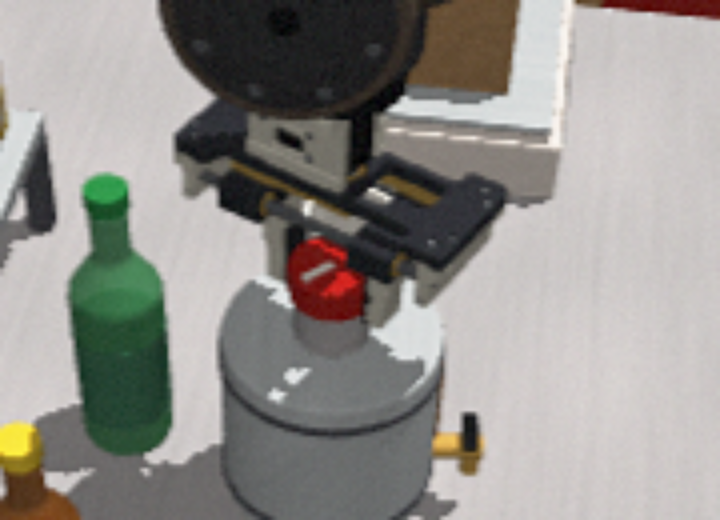

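>>> step_arm(
  plan="5 0 0 0 0 0 -1;5 0 0 0 0 0 -1;5 0 0 0 0 0 0",
)

```text
clock: 9.2
tool_pos: [0.5676, -0.1758, 0.2002]
orientation: [-179.8, 0.1, -113.8]
force: [0.1, 0.2, 11.3]
opening: 0.0566
```

```bash
python3 s.py | egrep 'ori|mom|force|tool'
```

```text
tool_pos [ 0.5676 -0.1758  0.2002]
orientation [-179.8207    0.0558 -113.8472]
force [ 0.0884  0.1749 11.3436]
moment [ 0.2603  0.2191 -0.0312]
```

>>> step_arm(
  plan="5 0 0 0 0 0 -1;5 0 0 0 0 0 -1;5 0 0 0 0 0 0",
)

```text
clock: 9.45
tool_pos: [0.5676, -0.1758, 0.2002]
orientation: [-179.8, 0.1, -111.8]
force: [0.2, 0.8, 10.1]
opening: 0.0565
```

```bash
python3 s.py | egrep 'ori|mom|force|tool'
```

```text
tool_pos [ 0.5676 -0.1758  0.2002]
orientation [-179.8197    0.0503 -111.8462]
force [ 0.2144  0.8346 10.1491]
moment [ 0.2202  0.1656 -0.0385]
```

>>> step_arm(
  plan="5 0 0 0 0 0 -1;5 0 0 0 0 0 -1;5 0 0 0 0 0 0",
)

```text
clock: 9.7
tool_pos: [0.5676, -0.1758, 0.2002]
orientation: [-179.8, 0.0, -109.8]
force: [-0.5, 1.0, 9.4]
opening: 0.0569
```

```bash
python3 s.py | egrep 'ori|mom|force|tool'
```

```text
tool_pos [ 0.5676 -0.1758  0.2002]
orientation [-179.8171    0.0428 -109.8457]
force [-0.4742  0.9537  9.4188]
moment [ 0.257   0.1652 -0.024 ]
```

>>> step_arm(
  plan="5 0 0 0 0 0 -1;5 0 0 0 0 0 -1;5 0 0 0 0 0 0",
)

```text
clock: 9.95
tool_pos: [0.5676, -0.1758, 0.2002]
orientation: [-179.8, 0.0, -107.8]
force: [0.0, 2.0, 10.9]
opening: 0.0566
```

```bash
python3 s.py | egrep 'ori|mom|force|tool'
```

```text
tool_pos [ 0.5676 -0.1758  0.2002]
orientation [-179.817     0.0351 -107.846 ]
force [ 0.0354  2.0421 10.8846]
moment [ 0.2686  0.1792 -0.0188]
```

>>> step_arm(
  plan="5 0 0 0 0 0 -1;5 0 0 0 0 0 -1;5 0 0 0 0 0 0",
)

```text
clock: 10.2
tool_pos: [0.5676, -0.1758, 0.2002]
orientation: [-179.8, 0.0, -105.8]
force: [0.1, 0.4, 9.9]
opening: 0.0568
```

```bash
python3 s.py | egrep 'ori|mom|force|tool'
```

```text
tool_pos [ 0.5676 -0.1758  0.2002]
orientation [-179.8176    0.0286 -105.8455]
force [0.0501 0.4424 9.9004]
moment [ 0.2893  0.1663 -0.0351]
```

>>> step_arm(
  plan="5 0 0 0 0 0 -1;5 0 0 0 0 0 -1;5 0 0 0 0 0 0",
)

```text
clock: 10.45
tool_pos: [0.5675, -0.1758, 0.2002]
orientation: [-179.8, 0.0, -103.8]
force: [0.3, -0.4, 11.0]
opening: 0.0569
```

```bash
python3 s.py | egrep 'ori|mom|force|tool'
```

```text
tool_pos [ 0.5675 -0.1758  0.2002]
orientation [-179.817     0.0221 -103.8454]
force [ 0.2718 -0.4402 10.9765]
moment [ 0.2831  0.2004 -0.0171]
```

>>> step_arm(
  plan="5 0 0 0 0 0 -1;5 0 0 0 0 0 -1;5 0 0 0 0 0 0",
)

```text
clock: 10.7
tool_pos: [0.5675, -0.1759, 0.2001]
orientation: [-179.8, 0.0, -101.8]
force: [-0.4, 0.7, 9.8]
opening: 0.0568
```

```bash
python3 s.py | egrep 'ori|mom|force|tool'
```

```text
tool_pos [ 0.5675 -0.1759  0.2001]
orientation [-179.8197    0.0154 -101.8477]
force [-0.4293  0.7196  9.8091]
moment [0.3335 0.1827 0.0137]
```

>>> step_arm(
  plan="5 0 0 0 0 0 -1;5 0 0 0 0 0 -1;5 0 0 0 0 0 0",
)

```text
clock: 10.95
tool_pos: [0.5675, -0.1758, 0.2001]
orientation: [-179.8, 0.0, -99.8]
force: [0.7, 0.1, 11.1]
opening: 0.0568
```

```bash
python3 s.py | egrep 'ori|mom|force|tool'
```

```text
tool_pos [ 0.5675 -0.1758  0.2001]
orientation [-179.8168    0.0096  -99.845 ]
force [ 0.72    0.0863 11.1224]
moment [ 0.2992  0.2444 -0.0111]
```

>>> step_arm(
  plan="5 0 0 0 0 0 -1;5 0 0 0 0 0 -1;5 0 0 0 0 0 0",
)

```text
clock: 11.2
tool_pos: [0.5675, -0.1758, 0.2001]
orientation: [-179.8, 0.0, -97.8]
force: [-0.4, 0.8, 11.2]
opening: 0.0568
```

```bash
python3 s.py | egrep 'ori|mom|force|tool'
```

```text
tool_pos [ 0.5675 -0.1758  0.2001]
orientation [-179.8169    0.0029  -97.8473]
force [-0.3545  0.7884 11.2073]
moment [ 0.2406  0.1538 -0.0118]
```

>>> step_arm(
  plan="5 0 0 0 0 0 -1;5 0 0 0 0 0 -1;5 0 0 0 0 0 0",
)

```text
clock: 11.45
tool_pos: [0.5675, -0.1758, 0.2001]
orientation: [-179.8, -0.0, -95.8]
force: [0.6, 0.3, 10.7]
opening: 0.0567
```

```bash
python3 s.py | egrep 'ori|mom|force|tool'
```

```text
tool_pos [ 0.5675 -0.1758  0.2001]
orientation [-179.8162   -0.0017  -95.849 ]
force [ 0.5968  0.2624 10.6894]
moment [ 0.2419  0.1822 -0.0625]
```

>>> step_arm(
  plan="5 0 0 0 0 0 -1;5 0 0 0 0 0 -1;5 0 0 0 0 0 0",
)

```text
clock: 11.7
tool_pos: [0.5675, -0.1758, 0.2002]
orientation: [-179.8, -0.0, -93.8]
force: [-0.4, 1.1, 10.7]
opening: 0.0568
```

```bash
python3 s.py | egrep 'ori|mom|force|tool'
```

```text
tool_pos [ 0.5675 -0.1758  0.2002]
orientation [-179.8169   -0.0101  -93.845 ]
force [-0.3666  1.1249 10.6548]
moment [ 0.2463  0.2469 -0.0196]
```

>>> step_arm(
  plan="5 0 0 0 0 0 -1;5 0 0 0 0 0 -1;5 0 0 0 0 0 0",
)

```text
clock: 11.95
tool_pos: [0.5675, -0.1759, 0.2001]
orientation: [-179.8, -0.0, -91.8]
force: [0.5, 0.5, 10.2]
opening: 0.0568
```

```bash
python3 s.py | egrep 'ori|mom|force|tool'
```

```text
tool_pos [ 0.5675 -0.1759  0.2001]
orientation [-179.822    -0.0182  -91.8469]
force [ 0.4917  0.487  10.1924]
moment [ 0.2347  0.2607 -0.0741]
```

>>> step_arm(
  plan="5 0 0 0 0 0 -1;5 0 0 0 0 0 -1;5 0 0 0 0 0 0",
)

```text
clock: 12.2
tool_pos: [0.5675, -0.1759, 0.2001]
orientation: [-179.8, -0.0, -89.8]
force: [-0.2, 0.9, 10.7]
opening: 0.0567
```

```bash
python3 s.py | egrep 'ori|mom|force|tool'
```

```text
tool_pos [ 0.5675 -0.1759  0.2001]
orientation [-179.8245   -0.0236  -89.8467]
force [-0.2229  0.8535 10.6652]
moment [ 0.2389  0.2536 -0.0338]
```

>>> step_arm(
  plan="5 0 0 0 0 0 -1;5 0 0 0 0 0 -1;5 0 0 0 0 0 0",
)

```text
clock: 12.45
tool_pos: [0.5675, -0.1759, 0.2001]
orientation: [-179.8, -0.0, -87.9]
force: [-0.5, 1.0, 10.4]
opening: 0.057
```

```bash
python3 s.py | egrep 'ori|mom|force|tool'; python3 - <<'E'
from h import *
b=snapshot("side");cv2.imwrite("pics/side5.png",cv2.resize(b[70:200,240:420],(720,520)))
E
```

```text
tool_pos [ 0.5675 -0.1759  0.2001]
orientation [-179.8223   -0.0286  -87.8503]
force [-0.5434  1.0034 10.4142]
moment [ 0.2415  0.2239 -0.037 ]
```

View pics/side5.png

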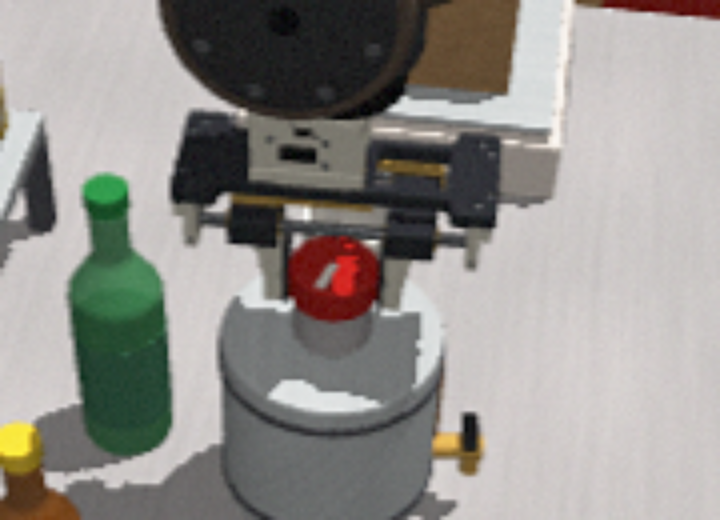

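The cap is still following the gripper: the pointer has turned further, now around (328,275) in the crop, and there's no stop yet at 68°.

>>> step_arm(
  plan="5 0 0 0 0 0 -1;5 0 0 0 0 0 -1;5 0 0 0 0 0 0",
)

```text
clock: 12.75
tool_pos: [0.5675, -0.1758, 0.2002]
orientation: [-179.8, -0.0, -85.8]
force: [0.0, 0.2, 11.7]
opening: 0.0566
```

```bash
python3 s.py | egrep 'ori|mom|force|tool'
```

```text
tool_pos [ 0.5675 -0.1758  0.2002]
orientation [-179.8239   -0.0347  -85.8457]
force [ 0.0262  0.1928 11.7415]
moment [ 0.2448  0.2756 -0.0418]
```

>>> step_arm(
  plan="5 0 0 0 0 0 -1;5 0 0 0 0 0 -1;5 0 0 0 0 0 0",
)

```text
clock: 13.0
tool_pos: [0.5674, -0.1759, 0.2001]
orientation: [-179.8, -0.0, -83.9]
force: [-1.4, 0.2, 11.9]
opening: 0.0567
```

```bash
python3 s.py | egrep 'ori|mom|force|tool'
```

```text
tool_pos [ 0.5674 -0.1759  0.2001]
orientation [-179.8299   -0.0421  -83.854 ]
force [-1.3722  0.2295 11.8506]
moment [ 0.1504  0.3371 -0.0985]
```

>>> step_arm(
  plan="5 0 0 0 0 0 -0.5;5 0 0 0 0 0 -0.5;5 0 0 0 0 0 0;5 0 0 0 0 0 0",
)

```text
clock: 13.33
tool_pos: [0.5674, -0.1759, 0.2001]
orientation: [-179.8, -0.0, -82.9]
force: [0.5, 0.6, 10.8]
opening: 0.0571
```

```bash
python3 s.py | egrep 'ori|mom|force|tool'
```

```text
tool_pos [ 0.5674 -0.1759  0.2001]
orientation [-179.8364   -0.04    -82.9232]
force [ 0.5207  0.5771 10.8329]
moment [ 0.2184  0.3627 -0.2577]
```

The stop showed up at about 73°: the moment went from the ~0.03 baseline to 0.26 N m. I'll ease the twist by 1° and let the cap rise.

>>> step_arm(
  plan="5 0 0 0 0 0 0.5;5 0 0 0 0 0 0.5;5 0 0 0 0 0 0;5 0 0 -0.1 0 0 0;5 0 0 -0.1 0 0 0;5 0 0 -0.1 0 0 0;5 0 0 -0.1 0 0 0;5 0 0 0 0 0 0;5 0 0 0 0 0 0",
)

```text
clock: 14.08
tool_pos: [0.5674, -0.1758, 0.2036]
orientation: [-179.9, -0.0, -83.9]
force: [0.0, 1.1, 8.6]
opening: 0.057
```

```bash
python3 s.py | egrep 'ori|mom|force|tool'
```

```text
tool_pos [ 0.5674 -0.1758  0.2036]
orientation [-179.8519   -0.028   -83.9237]
force [0.0163 1.0692 8.6126]
moment [-0.0683 -0.1741 -0.029 ]
```

>>> step_arm(
  plan="5 0 0 -0.1 0 0 0;5 0 0 -0.1 0 0 0;5 0 0 -0.1 0 0 0;5 0 0 -0.1 0 0 0;5 0 0 -0.1 0 0 0;5 0 0 0 0 0 0;5 0 0 0 0 0 0",
)

```text
clock: 14.67
tool_pos: [0.5672, -0.1758, 0.2078]
orientation: [-179.9, -0.0, -83.9]
force: [4.3, 1.0, 4.1]
opening: 0.0566
```

```bash
python3 s.py | egrep 'ori|mom|force|tool'
```

```text
tool_pos [ 0.5672 -0.1758  0.2078]
orientation [-179.9003   -0.011   -83.9326]
force [4.2889 1.0489 4.1157]
moment [ 0.1426 -1.7428 -0.0757]
```

>>> step_arm(
  plan="5 0 0 -0.1 0 0 0;5 0 0 -0.1 0 0 0;5 0 0 -0.1 0 0 0;5 0 0 0 0 0 0;5 0 0 0 0 0 0",
)

```text
clock: 15.08
tool_pos: [0.5667, -0.1756, 0.2095]
orientation: [-180.0, 0.0, -84.0]
force: [6.9, -0.7, -2.1]
opening: 0.057
```

```bash
python3 s.py | egrep 'ori|mom|force|tool'
```

```text
tool_pos [ 0.5667 -0.1756  0.2095]
orientation [-179.9844    0.0326  -83.9635]
force [ 6.8666 -0.6905 -2.0808]
moment [-0.2925 -2.5513 -0.1538]
```

>>> step_arm(
  plan="5 0 -0.1 0 0 0 0;5 0 0 0 0 0 0;5 0 0 0 0 0 0",
)

```text
clock: 15.33
tool_pos: [0.567, -0.1756, 0.2095]
orientation: [179.9, 0.0, -84.0]
force: [5.0, -0.4, -2.8]
opening: 0.0569
```

```bash
python3 s.py | egrep 'ori|mom|force|tool'
```

```text
tool_pos [ 0.567  -0.1756  0.2095]
orientation [179.9247   0.0323 -83.9613]
force [ 5.0231 -0.4471 -2.7576]
moment [-0.2795 -1.658  -0.1069]
```

>>> step_arm(
  plan="5 0 -0.1 -0.1 0 0 0;5 0 0 -0.1 0 0 0;5 0 0 0 0 0 0;5 0 0 0 0 0 0",
)

```text
clock: 15.67
tool_pos: [0.5674, -0.1756, 0.2119]
orientation: [179.9, 0.0, -84.0]
force: [0.6, 0.4, -1.8]
opening: 0.0568
```

```bash
python3 s.py | egrep 'ori|mom|force|tool'
```

```text
tool_pos [ 0.5674 -0.1756  0.2119]
orientation [179.8903   0.0278 -83.9572]
force [ 0.6409  0.4358 -1.8079]
moment [-0.0495 -0.0496 -0.0284]
```

The forces are down to the cap's weight, so it's free. I'll lift it straight out.

>>> step_arm(
  plan="5 0 0 -0.3 0 0 0;5 0 0 -0.3 0 0 0;5 0 0 -0.4 0 0 0;5 0 0 -0.5 0 0 0;5 0 0 -0.7 0 0 0;5 0 0 -0.8 0 0 0;5 0 0 -0.8 0 0 0;5 0 0 -0.8 0 0 0;5 0 0 -0.8 0 0 0;5 0 0 -0.8 0 0 0;5 0 0 -0.5 0 0 0;5 0 0 0 0 0 0",
)

```text
clock: 16.67
tool_pos: [0.5689, -0.1758, 0.281]
orientation: [-179.9, -0.0, -83.9]
force: [-0.4, -0.1, -1.3]
opening: 0.0569
```

```bash
python3 s.py | egrep 'ori|mom|force|tool'; python3 - <<'E'
from h import *
from scipy.spatial.transform import Rotation as Ro
b=snapshot("side");cv2.imwrite("pics/side6.png",cv2.resize(b[70:230,240:420],(640,569)))
o=telemetry.get_obs();print(proj("side",o["tool_pos"]))
R=Ro.from_euler('xyz',o["orientation"],degrees=True).as_matrix()
print(R.T@(np.array([.513,.160,.28])-o["tool_pos"])*100)
E
```

```text
tool_pos [ 0.5689 -0.1758  0.281 ]
orientation [-179.879    -0.03    -83.9417]
force [-0.3639 -0.0748 -1.343 ]
moment [0.0056 0.122  0.016 ]
[323.26523586 119.27668159]
[-3.39677793e+01  1.99015003e+00 -2.99577458e-03]
```

View pics/side6.png

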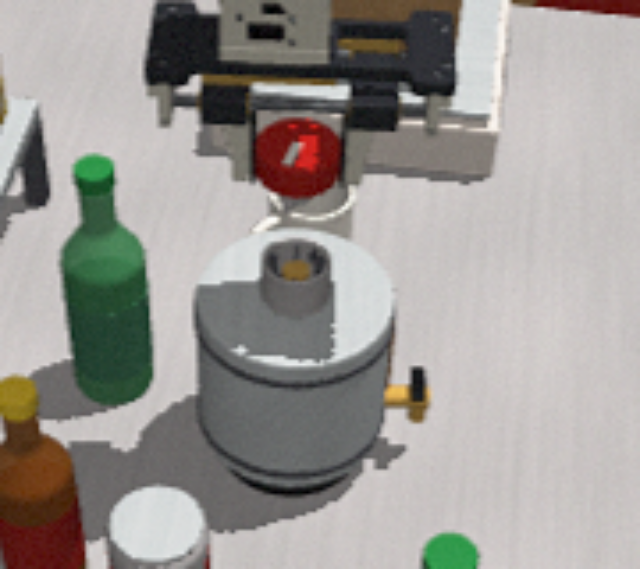

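The picture shows the cap held at (297,158) and the open neck below it at (295,265). I'll move over, a little past the stand so the wrist camera can see it.

>>> step_arm(
  plan="5 -2 0.17 0 0 0 0;5 -3.5 0.17 0 0 0 0;5 -3.5 0.17 0 0 0 0;5 -3.5 0.17 0 0 0 0;5 -3.5 0.17 0 0 0 0;5 -3.5 0.17 0 0 0 0;5 -3.5 0.17 0 0 0 0;5 -3.5 0.17 0 0 0 0;5 -3.5 0.17 0 0 0 0;5 -3.5 0.17 0 0 0 0;5 -3.5 0.17 0 0 0 0;5 -2 0.17 0 0 0 0",
)

```text
clock: 17.72
tool_pos: [0.5061, 0.2128, 0.2787]
orientation: [180.0, 0.0, -83.9]
force: [0.9, -0.1, -1.0]
opening: 0.0567
```

>>> step_arm(
  plan="5 0 0 0 0 0 0;5 0 0 0 0 0 0;5 0 0 0 0 0 0;5 0 0 0 0 0 0",
)

```text
clock: 18.05
tool_pos: [0.5069, 0.2092, 0.2791]
orientation: [180.0, -0.0, -84.0]
force: [0.2, 0.8, -0.7]
opening: 0.057
```

```bash
python3 s.py | egrep 'ori|mom|force|tool|joint'; python3 - <<'E'
from h import *
c=calibration("wrist");np.savez("w7.npz",**c);cv2.imwrite("pics/wrist7.png",snapshot("wrist"))
E
```

```text
tool_pos [0.5069 0.2092 0.2791]
orientation [179.9735  -0.0187 -83.99  ]
joint_pos [ 42.8951   6.8433 -10.5974  -0.001  -72.5918 -36.8848]
force [ 0.194   0.8297 -0.7186]
moment [ 0.0441  0.1132 -0.0164]
```

View pics/wrist7.png

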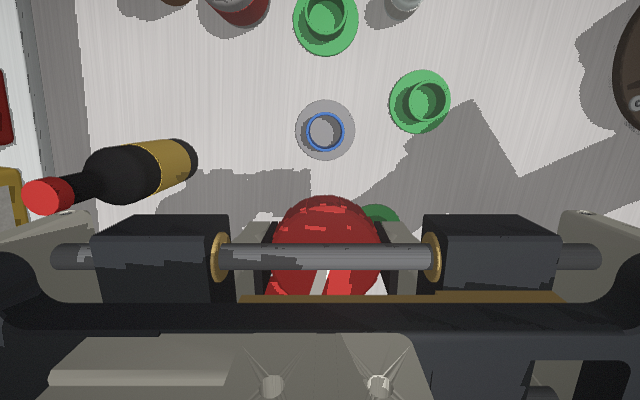

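```bash
cat > m7.py <<'E'
from h import *
import sys
from scipy.spatial.transform import Rotation as Ro
im=cv2.imread(sys.argv[1]);c=dict(np.load(sys.argv[2]));box=list(map(int,sys.argv[3].split(",")))
o=telemetry.get_obs();R=Ro.from_euler('xyz',o["orientation"],degrees=True).as_matrix()
h,s,V=cv2.split(cv2.cvtColor(im,cv2.COLOR_BGR2HSV))
def circ(p):
    A=np.c_[2*p,np.ones(len(p))];x=np.linalg.lstsq(A,(p**2).sum(1),rcond=None)[0]
    return x[:2],np.sqrt(x[2]+x[0]**2+x[1]**2)
m=((h>100)&(h<130)&(s>90)&(V>60)).astype(np.uint8)
z=np.zeros_like(m);u0,v0,u1,v1=box;z[v0:v1,u0:u1]=m[v0:v1,u0:u1]
cs,_=cv2.findContours(z,cv2.RETR_EXTERNAL,cv2.CHAIN_APPROX_NONE);cc=max(cs,key=cv2.contourArea)
p=np.array([onplane("wrist",q[0],.04,c)[:2] for q in cc])
x,r=circ(p);e=cv2.fitEllipse(cc)[0];print("blue",x,r,"ell",e,onplane("wrist",e,.04,c)[:2])
print("stand in tool cm",R.T@(np.r_[x,.035]-o["tool_pos"])*100)
# cap top visible arc
m=(((h<8)|(h>172))&(s>130)&(V>60)).astype(np.uint8);zc=o["tool_pos"][2]+.029
arc=[]
for u in range(290,366,3):
    col=np.flatnonzero(m[180:240,u])
    if len(col): arc.append((u,180+col[0]))
p=np.array([onplane("wrist",q,zc,c) for q in arc]);x,r=circ(p[:,:2]);print("cap",x,r,"in tool mm",R.T@(np.r_[x,zc]-o["tool_pos"])*1000)
E
python3 m7.py pics/wrist7.png w7.npz 295,100,355,160
```

```text
blue [0.51300792 0.1608574 ] 0.02592780081118395 ell (324.70306396484375, 131.33529663085938) [0.5130548  0.16041426]
stand in tool cm [ 4.85499738 -0.09678318 24.42557312]
cap [0.50786139 0.20264449] 0.025163189573876157 in tool mm [  6.49596116  -0.14859102 -28.99903648]
```

```bash
python3 - <<'E'
from h import *
from scipy.spatial.transform import Rotation as Ro
from scipy.optimize import least_squares
im=cv2.imread("pics/wrist7.png");c=dict(np.load("w7.npz"))
o=telemetry.get_obs();R=Ro.from_euler('xyz',o["orientation"],degrees=True).as_matrix()
h,s,V=cv2.split(cv2.cvtColor(im,cv2.COLOR_BGR2HSV))
m=(((h<8)|(h>172))&(s>130)&(V>40)).astype(np.uint8)
arc=[(u,180+np.flatnonzero(m[180:240,u])[0]) for u in range(290,366,3)]
for dz in (.004,.006,.029):
  P=np.array([R.T@(onplane("wrist",q,o["tool_pos"][2]+dz,c)-o["tool_pos"]) for q in arc])[:,:2]
  r=least_squares(lambda x:np.hypot(*(P-x).T)-.029,[0,0]);print(dz,r.x*1000,np.abs(r.fun).max()*1000)
cv2.imwrite("pics/crop7.png",cv2.resize(im[180:300,250:400],(750,600)))
E
```

```text
0.004 [-4.1856887  -0.09951754] 0.5984047864510782
0.006 [-3.66981959 -0.12325528] 0.503125555612053
0.029 [ 2.32780545 -0.39447115] 0.9660613754934946
```

View pics/crop7.png

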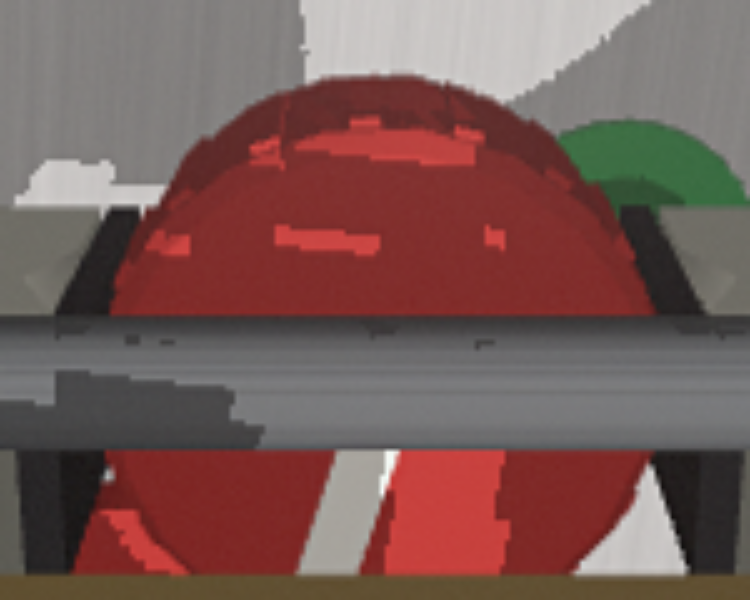

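```bash
python3 - <<'E'
from h import *
from scipy.spatial.transform import Rotation as Ro
c=dict(np.load("w7.npz"))
o=telemetry.get_obs();R=Ro.from_euler('xyz',o["orientation"],degrees=True).as_matrix()
f=lambda v,dz:(R.T@(onplane("wrist",(324.5,v),o["tool_pos"][2]+dz,c)-o["tool_pos"]))[0]*1000-29
for vb in (194.7,195.2):
 for vt in (205.5,206,206.5,207):
  print(vb,vt,[(h,round(f(vb,h/1000),1),round(f(vt,h/1000+.024),1)) for h in (-2,0,2,4,6,8,10)])
E
```

```text
194.7 205.5 [(-2, np.float64(-5.3), np.float64(-4.3)), (0, np.float64(-4.7), np.float64(-3.7)), (2, np.float64(-4.2), np.float64(-3.1)), (4, np.float64(-3.6), np.float64(-2.4)), (6, np.float64(-3.1), np.float64(-1.8)), (8, np.float64(-2.5), np.float64(-1.2)), (10, np.float64(-2.0), np.float64(-0.5))]
194.7 206 [(-2, np.float64(-5.3), np.float64(-4.6)), (0, np.float64(-4.7), np.float64(-4.0)), (2, np.float64(-4.2), np.float64(-3.3)), (4, np.float64(-3.6), np.float64(-2.7)), (6, np.float64(-3.1), np.float64(-2.1)), (8, np.float64(-2.5), np.float64(-1.4)), (10, np.float64(-2.0), np.float64(-0.8))]
194.7 206.5 [(-2, np.float64(-5.3), np.float64(-4.9)), (0, np.float64(-4.7), np.float64(-4.2)), (2, np.float64(-4.2), np.float64(-3.6)), (4, np.float64(-3.6), np.float64(-2.9)), (6, np.float64(-3.1), np.float64(-2.3)), (8, np.float64(-2.5), np.float64(-1.7)), (10, np.float64(-2.0), np.float64(-1.0))]
194.7 207 [(-2, np.float64(-5.3), np.float64(-5.1)), (0, np.float64(-4.7), np.float64(-4.5)), (2, np.float64(-4.2), np.float64(-3.8)), (4, np.float64(-3.6), np.float64(-3.2)), (6, np.float64(-3.1)
[... 607 characters left out ...]
float64(-2.1)), (8, np.float64(-2.8), np.float64(-1.4)), (10, np.float64(-2.3), np.float64(-0.8))]
195.2 206.5 [(-2, np.float64(-5.6), np.float64(-4.9)), (0, np.float64(-5.0), np.float64(-4.2)), (2, np.float64(-4.5), np.float64(-3.6)), (4, np.float64(-3.9), np.float64(-2.9)), (6, np.float64(-3.4), np.float64(-2.3)), (8, np.float64(-2.8), np.float64(-1.7)), (10, np.float64(-2.3), np.float64(-1.0))]
195.2 207 [(-2, np.float64(-5.6), np.float64(-5.1)), (0, np.float64(-5.0), np.float64(-4.5)), (2, np.float64(-4.5), np.float64(-3.8)), (4, np.float64(-3.9), np.float64(-3.2)), (6, np.float64(-3.4), np.float64(-2.5)), (8, np.float64(-2.8), np.float64(-1.9)), (10, np.float64(-2.3), np.float64(-1.3))]
```

>>> step_arm(
  plan="5 1.7 0 0.5 0 0 0;5 1.7 -0.07 1 0 0 0;5 1.7 0 1.5 0 0 0;5 0 0 2 0 0 0;5 0 0 2 0 0 0;5 0 0 2 0 0 0;5 0 0 2 0 0 0;5 0 0 2 0 0 0;5 0 0 2 0 0 0;5 0 0 2 0 0 0;5 0 0 1.5 0 0 0;5 0 0 0.9 0 0 0",
)

```text
clock: 19.1
tool_pos: [0.5124, 0.1579, 0.0837]
orientation: [179.9, -0.1, -84.0]
force: [-1.1, 0.3, -1.4]
opening: 0.0564
```

>>> step_arm(
  plan="5 0 0 0.5 0 0 0;5 0 0 0 0 0 0;5 0 0 0 0 0 0;5 0 0 0 0 0 0",
)

```text
clock: 19.43
tool_pos: [0.5137, 0.1596, 0.0814]
orientation: [-179.9, 0.0, -83.9]
force: [-0.1, 0.3, -0.7]
opening: 0.0568
```

```bash
python3 s.py | egrep 'ori|mom|force|tool'; python3 - <<'E'
from h import *
b=snapshot("side");t=snapshot("top")
cv2.imwrite("pics/side8.png",np.hstack([cv2.resize(b[230:350,254:394],(460,394),interpolation=cv2.INTER_CUBIC),cv2.resize(t[180:260,220:320],(330,394))]))
c=calibration("wrist");np.savez("w8.npz",**c);cv2.imwrite("pics/wrist8.png",snapshot("wrist"))
E
```

```text
tool_pos [0.5137 0.1596 0.0814]
orientation [-179.9104    0.0406  -83.9477]
force [-0.118   0.3109 -0.745 ]
moment [0.0026 0.1508 0.0171]
```

View pics/side8.png

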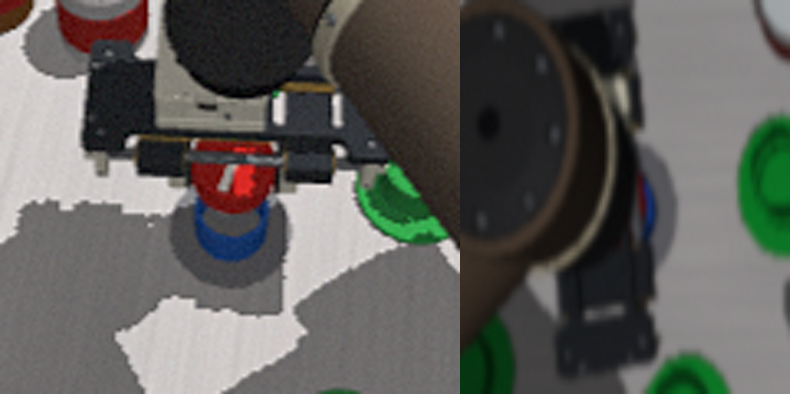

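View pics/wrist8.png

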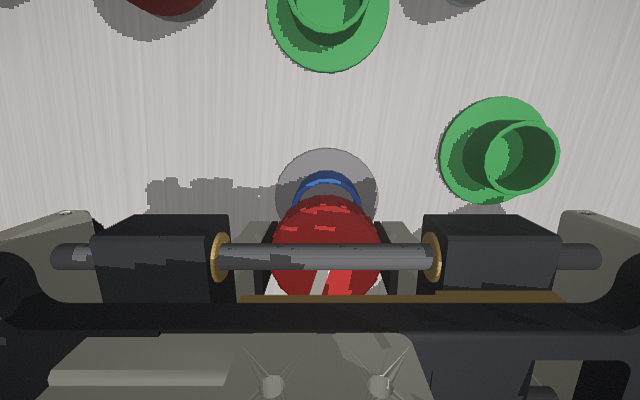

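```bash
python3 - <<'E'
from h import *
from scipy.spatial.transform import Rotation as Ro
im=cv2.imread("pics/wrist8.png");c=dict(np.load("w8.npz"))
o=telemetry.get_obs();R=Ro.from_euler('xyz',o["orientation"],degrees=True).as_matrix();t=o["tool_pos"]
h,s,V=cv2.split(cv2.cvtColor(im,cv2.COLOR_BGR2HSV))
b=((h>100)&(h<130)&(s>90)&(V>40)); r=(((h<8)|(h>172))&(s>130)&(V>40))
tl=lambda q,z:R.T@(onplane("wrist",q,z,c)-t)*1000
from scipy.optimize import least_squares
def fit(P,rad):
  q=least_squares(lambda x:np.hypot(*(P-x).T)-rad,[0,0]);return q.x.round(2),np.abs(q.fun).max().round(2)
bl=[];rd=[]
for u in range(292,366,2):
  v=np.flatnonzero(b[150:215,u]);
  if len(v): bl.append((u,150+v[0]))
  v=np.flatnonzero(r[180:240,u]);
  if len(v): rd.append((u,180+v[0]))
print(bl)
bl=[q for q in bl if 304<q[0]<350]
print("stand outer",fit(np.array([tl(q,.04) for q in bl])[:,:2],27))
for dz in(.003,.005,.007):print("cap",dz,fit(np.array([tl(q,t[2]+dz) for q in rd])[:,:2],29))
E
```

```text
[(292, np.int64(202)), (294, np.int64(197)), (296, np.int64(192)), (298, np.int64(189)), (300, np.int64(185)), (302, np.int64(181)), (304, np.int64(180)), (306, np.int64(178)), (308, np.int64(176)), (310, np.int64(175)), (312, np.int64(174)), (314, np.int64(173)), (316, np.int64(173)), (318, np.int64(172)), (320, np.int64(171)), (322, np.int64(171)), (324, np.int64(171)), (326, np.int64(171)), (328, np.int64(171)), (330, np.int64(171)), (332, np.int64(171)), (334, np.int64(172)), (336, np.int64(172)), (338, np.int64(173)), (340, np.int64(174)), (342, np.int64(174)), (344, np.int64(176)), (346, np.int64(178)), (348, np.int64(179)), (350, np.int64(181)), (352, np.int64(184)), (354, np.int64(187)), (356, np.int64(191)), (358, np.int64(196)), (360, np.int64(200))]
stand outer (array([3.46, 0.23]), np.float64(0.75))
cap 0.003 (array([-4.29, -0.17]), np.float64(0.61))
cap 0.005 (array([-3.77, -0.2 ]), np.float64(0.58))
cap 0.007 (array([-3.25, -0.22]), np.float64(0.54))
```

```bash
python3 - <<'E'
from h import *
from scipy.spatial.transform import Rotation as Ro
im=cv2.imread("pics/wrist8.png");c=dict(np.load("w8.npz"))
cv2.imwrite("pics/crop8.png",cv2.resize(im[145:235,265:385],(800,600),interpolation=cv2.INTER_NEAREST))
print(im[165:200,325].tolist())
o=telemetry.get_obs();R=Ro.from_euler('xyz',o["orientation"],degrees=True).as_matrix();t=o["tool_pos"]
for v in (171,178,180,182,184,186): print(v,[(R.T@(onplane("wrist",(325,v),z,c)-t)*1000)[0].round(1) for z in (.006,.04)])
E
```

```text
[[146, 143, 145], [145, 142, 144], [144, 142, 144], [147, 144, 145], [149, 147, 150], [112, 93, 84], [95, 64, 52], [95, 64, 50], [95, 62, 49], [97, 65, 52], [96, 62, 49], [86, 59, 49], [94, 61, 49], [102, 65, 50], [188, 120, 75], [192, 122, 77], [189, 117, 72], [124, 72, 49], [98, 74, 63], [88, 86, 88], [89, 88, 91], [88, 87, 89], [89, 86, 89], [87, 86, 88], [87, 85, 87], [88, 87, 88], [87, 86, 88], [87, 85, 86], [88, 86, 87], [78, 77, 90], [43, 44, 96], [41, 43, 101], [42, 42, 100], [40, 40, 99], [42, 42, 101]]
171 [np.float64(24.3), np.float64(30.6)]
178 [np.float64(18.3), np.float64(25.5)]
180 [np.float64(16.6), np.float64(24.0)]
182 [np.float64(14.8), np.float64(22.5)]
184 [np.float64(13.1), np.float64(21.1)]
186 [np.float64(11.4), np.float64(19.6)]
```

View pics/crop8.png

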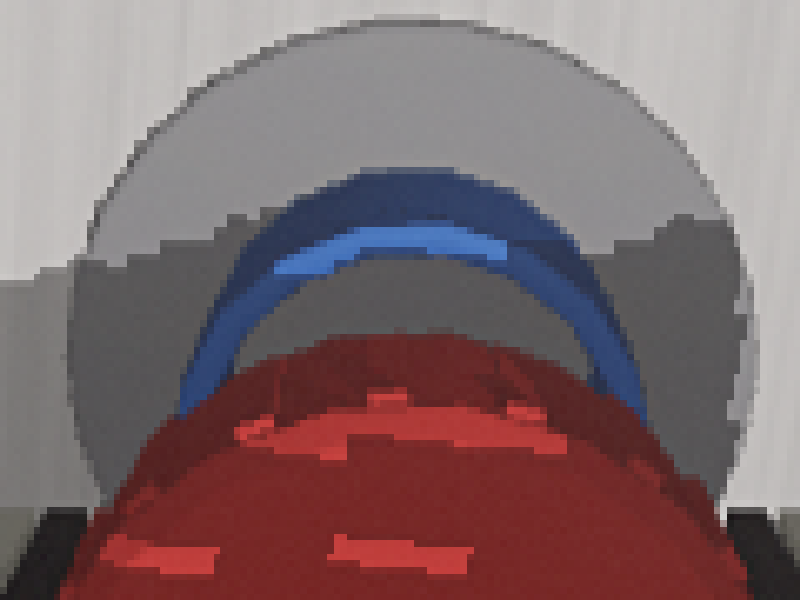

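The crop shows the tube rim's near edge at row 179, putting the stand's centre at x = -2.3 mm in the tool frame. The cap is at about -3.3 mm, so I'll correct by 1 mm and descend.

>>> step_arm(
  plan="5 0.1 0.04 0 0 0 0;5 0 0 0.5 0 0 0;5 0 0 0.5 0 0 0;5 0 0 0.5 0 0 0;5 0 0 0.3 0 0 0;5 0 0 0.3 0 0 0;5 0 0 0.3 0 0 0;5 0 0 0.3 0 0 0;5 0 0 0 0 0 0;5 0 0 0 0 0 0",
)

```text
clock: 20.42
tool_pos: [0.5126, 0.1582, 0.0532]
orientation: [180.0, -0.0, -83.9]
force: [0.5, -0.4, -0.8]
opening: 0.057
```

```bash
python3 s.py | egrep 'ori|mom|force|tool'
```

```text
tool_pos [0.5126 0.1582 0.0532]
orientation [179.9766  -0.0168 -83.9433]
force [ 0.5056 -0.3641 -0.8268]
moment [-0.0189  0.1482  0.0122]
```

>>> step_arm(
  plan="5 0 0 0.2 0 0 0;5 0 0 0.2 0 0 0;5 0 0 0.2 0 0 0;5 0 0 0.2 0 0 0;5 0 0 0.2 0 0 0;5 0 0 0.2 0 0 0;5 0 0 0 0 0 0;5 0 0 0 0 0 0",
)

```text
clock: 21.08
tool_pos: [0.5127, 0.1582, 0.0412]
orientation: [180.0, -0.0, -83.9]
force: [1.0, -1.2, -1.0]
opening: 0.0567
```

```bash
python3 s.py | egrep 'ori|mom|force|tool'
```

```text
tool_pos [0.5127 0.1582 0.0412]
orientation [179.9853  -0.0088 -83.9484]
force [ 1.0289 -1.1666 -1.0196]
moment [ 0.0001  0.0591 -0.0093]
```

>>> step_arm(
  plan="5 0 0 0.1 0 0 0;5 0 0 0.1 0 0 0;5 0 0 0.1 0 0 0;5 0 0 0.1 0 0 0;5 0 0 0 0 0 0;5 0 0 0 0 0 0",
)

```text
clock: 21.58
tool_pos: [0.5127, 0.1582, 0.0373]
orientation: [180.0, -0.0, -83.9]
force: [-0.6, -0.9, -1.1]
opening: 0.0565
```

```bash
python3 s.py | egrep 'ori|mom|force|tool'
```

```text
tool_pos [0.5127 0.1582 0.0373]
orientation [179.9897  -0.0059 -83.9499]
force [-0.614  -0.9408 -1.1048]
moment [ 0.0052  0.1143 -0.0171]
```

>>> step_arm(
  plan="5 0 0 0.1 0 0 0;5 0 0 0.1 0 0 0;5 0 0 0.05 0 0 0;5 0 0 0 0 0 0;5 0 0 0 0 0 0",
)

```text
clock: 22.0
tool_pos: [0.5127, 0.1583, 0.035]
orientation: [-180.0, 0.0, -83.9]
force: [-0.6, 0.3, 1.2]
opening: 0.0568
```

```bash
python3 s.py | egrep 'ori|mom|force|tool'
```

```text
tool_pos [0.5127 0.1583 0.035 ]
orientation [-179.9958    0.0023  -83.9465]
force [-0.6011  0.253   1.2251]
moment [-0.0426  0.4192  0.0177]
```

Contact is starting at TCP z = 0.035, as predicted for fully seated. I'll press slightly to confirm.

>>> step_arm(
  plan="5 0 0 0.1 0 0 0;5 0 0 0 0 0 0;5 0 0 0 0 0 0",
)

```text
clock: 22.25
tool_pos: [0.5128, 0.1583, 0.0348]
orientation: [-180.0, -0.0, -83.9]
force: [-4.5, -0.4, 11.1]
opening: 0.057
```

```bash
python3 s.py | egrep 'ori|mom|force|tool';  python3 - <<'E'
from h import *
b=snapshot("side")
cv2.imwrite("pics/side9.png",cv2.resize(b[230:350,254:394],(700,600),interpolation=cv2.INTER_CUBIC))
E
```

```text
tool_pos [0.5128 0.1583 0.0348]
orientation [-179.9766   -0.0028  -83.925 ]
force [-4.4748 -0.3831 11.1322]
moment [-0.2032  1.7869  0.0867]
```

View pics/side9.png

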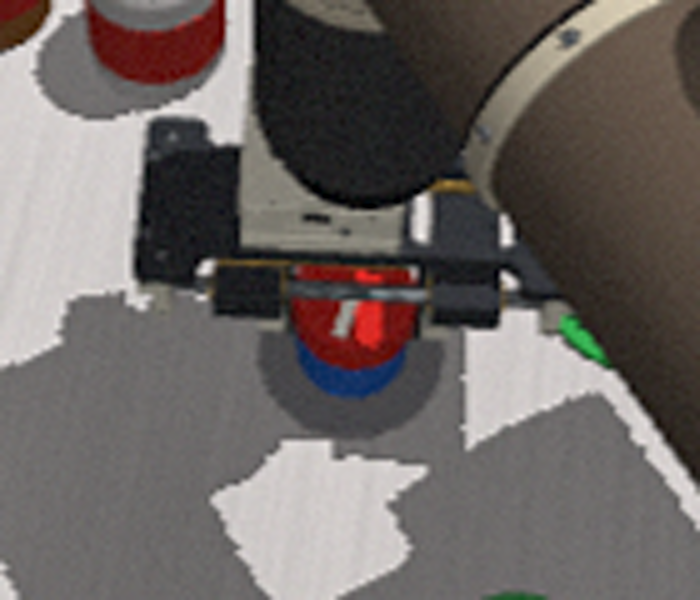

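The head meets the blue rim at (352,365), concentric, and the hard contact confirms it's seated. Now I'll relax, open and withdraw.

>>> step_arm(
  plan="5 0 0 -0.1 0 0 0;5 0 0 0 0 0 0;5.8 0 0 0 0 0 0;6.2 0 0 0 0 0 0;7 0 0 0 0 0 0;8.5 0 0 0 0 0 0;8.5 0 0 0 0 0 0;8.5 0 0 0 0 0 0;8.5 0 0 0 0 0 0;8.5 0 0 0 0 0 0",
)

```text
clock: 23.13
tool_pos: [0.5127, 0.1583, 0.0348]
orientation: [180.0, -0.0, -83.9]
force: [0.0, -0.2, -0.3]
opening: 0.0847
```

```bash
python3 s.py | egrep 'ori|mom|force|tool|open'
```

```text
tool_pos [0.5127 0.1583 0.0348]
orientation [179.9967  -0.0014 -83.9478]
force [ 0.0462 -0.2288 -0.3011]
moment [0.0814 0.0497 0.0081]
opening 0.08465593910693113
```

>>> step_arm(
  plan="8.5 0 0 -0.5 0 0 0;8.5 0 0 -1 0 0 0;8.5 0 0 -1.5 0 0 0;8.5 0 0 -2 0 0 0;8.5 0 0 -2 0 0 0;8.5 0 0 -2 0 0 0;8.5 0 0 -2 0 0 0;8.5 0 0 -2 0 0 0;8.5 0 0 -2 0 0 0;8.5 0 0 -1.5 0 0 0;8.5 0 0 -1 0 0 0;8.5 0 0 0 0 0 0",
)

```text
clock: 24.13
tool_pos: [0.5137, 0.1588, 0.2129]
orientation: [-179.8, 0.1, -83.9]
force: [0.9, 0.5, 0.5]
opening: 0.0852
```

>>> step_arm(
  plan="8.5 -2 0 -0.5 0 0 0;8.5 -2 0 -0.5 0 0 0;8.5 -2 0 0 0 0 0;8.5 0 0 0 0 0 0;8.5 0 0 0 0 0 0;8.5 0 0 0 0 0 0;8.5 0 0 0 0 0 0",
)

```text
clock: 24.72
tool_pos: [0.5061, 0.2173, 0.2194]
orientation: [179.9, -0.0, -84.0]
force: [1.0, -0.2, -0.5]
opening: 0.0851
```

```bash
python3 s.py | egrep 'clock|mom|force|tool|open';  python3 - <<'E'
from h import *
c=calibration("wrist");w=snapshot("wrist");b=snapshot("side");t=snapshot("top")
for n,i in(("wristA",w),("sideA",b),("topA",t)):cv2.imwrite(f"pics/{n}.png",i)
cv2.imwrite("pics/cropA.png",np.hstack([cv2.resize(b[260:340,284:364],(390,390)),cv2.resize(w[80:180,275:375],(390,390))]))
# cap top circle at z=.064
h,s,V=cv2.split(cv2.cvtColor(w,cv2.COLOR_BGR2HSV))
m=(((h<8)|(h>172))&(s>120)&(V>40)).astype(np.uint8);m[200:]=0
cs,_=cv2.findContours(m,cv2.RETR_EXTERNAL,cv2.CHAIN_APPROX_NONE)
for k in cs:
  if cv2.contourArea(k)>600: e=cv2.fitEllipse(k);print(e,onplane("wrist",e[0],.052,c),onplane("wrist",e[0],.064,c))
E
```

```text
clock 24.7167
tool_pos [0.5061 0.2173 0.2194]
force [ 0.9838 -0.1561 -0.5152]
moment [0.     0.1554 0.0303]
opening 0.08513422581334007
((324.81549072265625, 126.99925231933594), (52.34885025024414, 53.01099395751953), 3.973200798034668) [0.51276736 0.16039622 0.052     ] [0.51279187 0.16002052 0.064     ]
```

View pics/cropA.png

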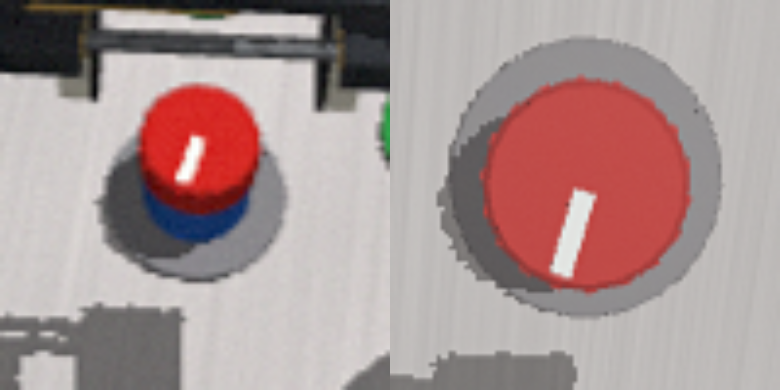

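View pics/sideA.png

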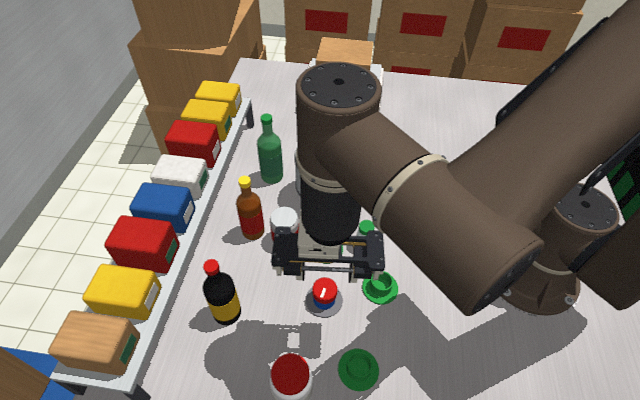

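The cap sits upright on the blue tube, at (324,290) in the side view. The wrist camera puts it at (0.5128, 0.160) against the stand at (0.5130, 0.1606). The bystanders in view are where they started, and the gripper is clear. I'm handing in.

```bash
python3 -c "
from plant import workorder
print(workorder.close_job())"
```

```text
the job is handed in; nothing more can be done
None
```

The cap is out of the dispenser, seated in the blue stand and released. I handed the job in at about 25 s and got no verdict back.

- **Opening the cap:** I pushed it down about 5.5 mm and twisted it anticlockwise in 2° steps. The stop showed at about 73°, where the twist rose from about 0.03 to 0.26 N m. I eased back 1°, let the cap rise and drew it straight out.
- **Setting it down:** I lowered it into the stand until it met firm contact of about 11 N at the expected height, then opened the gripper and withdrew.
- **Last checks:** The cap is about 0.6 mm from the stand's axis in the wrist picture. It looks upright with its head on the rim. The gripper is about 0.15 m above it.
- **Bystanders:** Those visible in the last side picture stand where they were. The arm hid the mug and most of the dispenser there, and only the spice jar's lid showed, though the path stayed clear of them.
- **What disagreed:**
  - While pushing down I briefly touched the hard stop at 18 N, well below the 75 N limit, and backed off.
  - Lifting out brought up to 7 N of sideways force, which I cleared with two 1 mm shifts.
  - My estimates of the cap's position along the tool's x axis differed by 1 to 3 mm, because the wrist camera also saw the head's side. I corrected for this before inserting it.

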